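# Spring check of a levelling plate on the weld table

## Robot

A 7-joint arm with a two-finger parallel gripper is mounted at the origin on the work surface. World frame = base frame: x ahead of the robot, y to its left, z up, the work surface at z = 0. Lengths are in m, angles in rad, forces in N, time in s.
With the tool pointing down it reaches from about 0.4 to 0.85 m from the base axis. Payload 10.4 kg.
Tool frame: the origin (TCP) lies midway between the tips of the shut fingers; the grasp point (between the pads) lies 19 mm behind it; z points along the fingers, x is the direction in which the jaws open and shut, and the axes are right-handed (so a half turn about z gives the same grasp; the last joint's range is limited). The gripper opens to 85 mm and grips with 20 to 120 N. Pads are 22 mm wide; open, the fingers measure 114 mm over their backs; the gripper's body (76 mm by 85 mm) begins 54 mm behind the grasp point. The pads swing forward as they close: fully open they stand 13 mm farther back than shut.
Start: joints at [-1.336, 0.332, -0.065, 1.46, 0.022, 1.35, -0.088], TCP at [0.159, 0.604, 0.231] pointing down, gripper open.
Joint ranges: [-2.6, 2.6], [-0.5, 2.12], [-1.47, 1.34], [0.16, 2.42], [-1.27, 4.41], [0.06, 2.06], [-2.6, 2.6]. Speed limits (rad/s): [2.22, 2.22, 2.79, 2.79, 3.14, 3.14, 3.14].

## Interface

Orientations are given as a unit quaternion [x, y, z, w].
In Python, from workcell import monitor, eyes, ticket, models gives the robot as it stands.
- The arm moves only by the tool servo_tool, never from a script. Its argument "motion" is a list of rows, each a list of 7 numbers: the opening, from 0 (shut) to 1 (fully open), then the shift along the tool's x, y, z in m, then the turn, a rotation vector about the tool's x, y, z in degrees. In form: [[fingers, tx, ty, tz, rx, ry, rz], ...]. A call has 1 to 20 rows; each row is the pose to reach, as a shift and turn from the pose commanded when the call began, along the tool's axes at that moment; what a row does not reach only later rows make up. A row lasts 1/8 s, in which the tool goes at most 62.5 mm and 10.7 degrees, less where a joint would pass 70% of its speed; a pose out of reach is approached as far as the arm can. A call with a gripper value outside its range is refused whole. The fingers move at their own pace and stop on an object; "grip_force" is the grip in N (left out, the last holds). Time passes only in rows, so rows that repeat a pose let the fingers close. It gives the time, the measured TCP pose, the force and the opening at its end, in the units of the state.
- monitor.get_obs(): the state, without advancing time (a new reading comes with each control period).
- eyes.camera(name): name is "scene" or "top"; returns (picture, depth): 384x512x3 uint8, blue, green, red; 384x512 float32, m along the optical axis (not along the pixel's ray), 0 where there is no reading.
- eyes.camera_info(name): a dict with "intrinsics" (3x3 intrinsics, pixels), "k1" (the pictures are not rectified: a ray, as slopes to the right and down, at radius r is drawn at 1 + k1 r^2 times it, then the intrinsics apply), "extrinsics" (4x4, takes a point from world to camera coordinates). Camera axes: x right, y down, z forward; pixel columns grow to the right and rows downward; lengths in m; the calibration is good to about 2 mm. A picture is of the moment at which its call begins. camera_info takes no time and is no camera call.
- ticket.hand_in(): hands the job in, once; it reports no verdict.
Trained networks look in the newest picture that a camera, given by its name, has taken for a name from the list of things; names that differ only in an ending like _2 or _b are one class to them, and where a whole thing is asked for, a point or a joint stands for the part that bears it (a point fixed in the world has none). Each returns a list of dicts, best first, with "confidence" (0 to 1); they miss things now and then, are a little off and sometimes report something else, mostly with a low value. They report only what shows in the picture. A call takes as long as a camera call.
- models.boxes_of(camera, thing): "point" ([x, y, z] in m, in the coordinates of the camera as it stood for that picture, good to about 4 mm: the middle of the surface that is visible of it).
The state is a dict: "clock": time; "joint_pos": joint angles; "joint_velocities": joint speeds; "tau": joint torques, N m; "position": TCP position; "ee_rot": TCP orientation; "ft_force": force on the tool from outside, world axes, zero at the start; "torque": the same for the moment, N m; "grip_width": opening from 0.0 (shut) to 1.0 (fully open).
Only numpy, scipy, OpenCV 4.12 (cv2) and the standard library are available. Lean on these libraries where they do the work, as an engineer would, in place of code of your own. Each camera call takes 0.05 s, during which the arm holds its last target. There are 200 camera calls.

## Task

Check the two spring corners of the L-shaped levelling plate: with the fingertips press its round pad down until the pointer of that corner is level with the tab of the steel rider on its scale (to within one 5 mm scale division), hold it there for at least half a second, then let it spring fully back up; after that do the same with the square pad. Never drive a pointer more than two divisions (10 mm) below its tab. Only press: do not pinch or lift anything, and leave the riders and all the other things on the table where they are.

Things in the scene. Friction and masses are not known exactly. Their poses are not given: they have to be found in the camera images.
- fixture: Fixed dark steel base 210 x 210 x 12 mm with two tongues, each carrying an aluminium scale post. Origin: centre of its underside, on the table. In its frame (x, y, mm): ball pivot (75, -75), round pad (75, 75), square pad (-75, -75), scale posts (75, 160) and (-160, -75). Posts: 26 mm wide, 8 mm thick, tops 128 mm above the table, graduated every 5 mm.
- plate: L-shaped aluminium plate, arms 44 mm wide, 8 mm thick, top 98 mm above the table at rest. Origin: on the ball pivot at the L's elbow, mid-thickness. Arm to the round pad along the base's +y, to the square pad along -x. Springs hold the ends up: a pad gives at about 5 N, takes about 13 N when 23 mm down and stops 34 mm down. Pressed at its centre, a pad moves its own corner only.
- round_pad (a point): Centre of the top face of the round pad: a dark steel disc 32 mm across, 8 mm high, top 106 mm above the table at rest, 150 mm from the ball pivot. It moves with the plate.
- square_pad (a point): Centre of the top face of the square pad: a dark steel block 32 x 32 mm, 8 mm high, top 106 mm above the table at rest, 150 mm from the ball pivot. It moves with the plate.
- round_pointer (a point): Top edge of the tip of the round corner's pointer: a steel finger 8 mm wide on the end of the plate's arm, straight out beyond the round pad, tip 212 mm from the ball pivot, top 98 mm above the table at rest; it goes down 212/150 times as far as the pad.
- square_pointer (a point): The same for the square corner's pointer, straight out beyond the square pad.
- rider_round_mark (a point): Round corner's scale mark: top face, inner end, of the 12 mm wide, 28 mm long level tab of a steel rider on that scale post. The tab lies beside the pointer's tip, 14 mm to one side, 14 to 34 mm lower than the resting pointer. Level: pointer's top at the height of the tab's top. Friction holds the rider unless it is knocked. z is up.
- rider_square_mark (a point): The same for the square corner: top face of its own steel rider's tab, set at its own height.
- nut: Loose steel hexagon nut 34 mm wide, 16 mm high, on the base plate in the open angle of the L; origin under its centre. Leave alone.
- tape: Loose yellow and black tape measure, 80 x 42 x 66 mm; origin under its centre. Leave alone.
- brush: Loose hand brush lying on the table; origin at its underside. Leave alone.
- bracket: Loose steel angle bracket 55 x 70 x 56 mm high; origin under its centre. Leave alone.
- organiser: Loose flat white plastic box with grey lid, 134 x 194 x 42 mm; origin under its centre. Leave alone.
- disc: Loose reddish grinding disc, 90 mm across, 7 mm thick, flat on the table; origin under its centre. Leave alone.
- wrench: Loose wrench lying on the table; origin at its underside. Leave alone.

How it is judged:
On the way, in this order (a step that is already met when the one before it is completed fails the run):
1. the round pad is held down by the fingers with its pointer within 5 mm of its tab (z of round_pointer in the frame of rider_round_mark between -0.005 and 0.005 m and contact force between the fingers and plate above 0.5 N), for 0.5 s.
2. the round corner is let go and back up, within 4 mm of its rest (distance of round_pointer from where it was at the start of the episode below 0.004 m and contact force between the fingers and plate below 0.3 N), for 0.2 s.
3. the square pad is held down by the fingers with its pointer within 5 mm of its tab (z of square_pointer in the frame of rider_square_mark between -0.005 and 0.005 m and contact force between the fingers and plate above 0.5 N), for 0.5 s.
At the end, for the whole second after the job is handed in: Both corners have been pressed to their marks in turn, round then square, each held half a second; both pointers are back within 4 mm of their resting heights, the plate is let go, the riders are within 4 mm and the loose things within 20 mm of where they were (all of step 2 and distance of each of square_pointer, rider_round_mark, rider_square_mark from where it was at the start of the episode below 0.004 m and distance of each of nut, tape, brush, bracket, organiser, disc, wrench from where it was at the start of the episode below 0.02 m); the robot touches nothing.
It fails at once if the round corner's pointer is driven more than 10 mm below its tab (z of round_pointer in the frame of rider_round_mark below -0.01 m).
It fails at once if the square corner's pointer is driven more than 10 mm below its tab (z of square_pointer in the frame of rider_square_mark below -0.01 m).
It fails at once if a rider is shifted by more than 4 mm, or a loose thing is moved or lifted by more than 20 mm (not (distance of each of nut, tape, brush, bracket, organiser, disc, wrench from where it was at the start of the episode below 0.02 m and distance of each of rider_round_mark, rider_square_mark from where it was at the start of the episode below 0.004 m)).
It also fails if it takes over 48 s, if anything falls off the work surface, if the arm or the gripper's body presses on something with over 40 N, if the wrist force passes 120 N, or if a joint passes its speed limit or range.

## Working session

There is one attempt and no reset: what is moved stays moved. The work goes in short steps, Python scripts to look and compute and a tool call to move; the robot and the scene stay as the last step left them, time stands still between calls to the robot, and variables do not carry over. Pictures are saved under pics/ and viewed, about 8 in all and at most 12, crops included, and the job is handed in when it is done.

Besides the shell and the picture viewer there is one more tool, called in YAML: its name, and indented under it one key for each argument. servo_tool: Moves the arm, as the interface text tells. Its arguments: {"type":"object","properties":{"motion":{"type":"array"},"grip_force":{"type":"number"}},"required":["motion"]}

```bash
mkdir -p pics
cat > h.py <<'E'
import numpy as np, cv2
from workcell import monitor, eyes, ticket, models
def info(c):
    i=eyes.camera_info(c); return np.array(i["intrinsics"]),i["k1"],np.array(i["extrinsics"])
def c2w(c,p):
    K,k,T=info(c); R=T[:3,:3]; return R.T@(np.array(p)-T[:3,3])
def pix2w(c,u,v,z):
    "pixel + depth along axis -> world"
    K,k,T=info(c); d=np.array([(u-K[0,2])/K[0,0],(v-K[1,2])/K[1,1]]); s=d.copy()
    for _ in range(20): s=d/(1+k*(s@s))
    return c2w(c,[s[0]*z,s[1]*z,z])
def w2pix(c,p):
    K,k,T=info(c); q=T[:3,:3]@np.array(p)+T[:3,3]; s=q[:2]/q[2]; s=s*(1+k*(s@s)); return K[0,0]*s[0]+K[0,2],K[1,1]*s[1]+K[1,2]
def cloud(c,D):
    K,k,T=info(c); h,w=D.shape; v,u=np.mgrid[:h,:w]
    d=np.stack([(u-K[0,2])/K[0,0],(v-K[1,2])/K[1,1]],-1); s=d.copy()
    for _ in range(20): s=d/(1+k*(s**2).sum(-1,keepdims=True))
    P=np.concatenate([s*D[...,None],D[...,None]],-1); return (P-T[:3,3])@T[:3,:3]
E
python3 - <<'E'
from h import *
o=monitor.get_obs(); print(o["clock"],o["position"],o["ee_rot"],o["ft_force"])
for c in ("top","scene"):
    im,D=eyes.camera(c); cv2.imwrite(f"pics/{c}0.png",im); np.save(f"pics/{c}0.npy",D)
    T=info(c)[2]; print(c,"cam at",(-T[:3,:3].T@T[:3,3]).round(3))
    for t in ["fixture","plate","round_pad","square_pad","round_pointer","square_pointer","rider_round_mark","rider_square_mark","nut"]:
        for r in models.boxes_of(c,t)[:2]: 
            w=c2w(c,r["point"]); print(t,round(r["confidence"],2),w.round(4),np.round(w2pix(c,w)))
E
```

```text
0.0 [0.15928722 0.60399608 0.23054475] [ 7.92137987e-01  6.10341667e-01 -4.98968112e-04  4.58741030e-04] [-0.57266978  0.55080892 -0.42734838]
top cam at [0.457 0.039 1.041]
fixture 0.76 [0.5848 0.0328 0.0118] [253. 190.]
fixture 0.37 [0.7513 0.0636 0.0029] [240. 127.]
plate 0.81 [ 0.6351 -0.0192  0.0944] [275. 164.]
plate 0.71 [0.4377 0.1309 0.0663] [212. 250.]
round_pad 0.75 [ 0.6348 -0.0179  0.0959] [275. 164.]
square_pad 0.61 [ 0.6332 -0.018   0.0982] [275. 164.]
round_pointer 0.85 [ 0.6345 -0.0231  0.0968] [277. 164.]
square_pointer 0.67 [0.6893 0.1694 0.0734] [196. 144.]
square_pointer 0.66 [ 0.6367 -0.019   0.0998] [275. 163.]
rider_round_mark 0.54 [0.6884 0.1734 0.0732] [194. 145.]
nut 0.44 [0.5438 0.0588 0.03  ] [243. 206.]
nut 0.21 [ 0.4175 -0.0027  0.0766] [269. 258.]
scene cam at [1.047 0.341 0.62 ]
fixture 0.89 [0.6397 0.0402 0.008 ] [238. 228.]
plate 0.75 [0.55   0.0581 0.0226] [268. 198.]
plate 0.62 [ 0.6433 -0.0109  0.0941] [212. 189.]
round_pad 0.67 [ 0.6517 -0.0157  0.0992] [207. 189.]
square_pad 0.94 [ 0.6437 -0.0081  0.0994] [213. 188.]
round_pointer 0.72 [ 0.6486 -0.0148  0.0987] [209. 189.]
square_pointer 0.58 [ 0.6491 -0.0135  0.0975] [209. 190.]
rider_round_mark 0.53 [0.693  0.1773 0.0752] [288. 255.]
rider_square_mark 0.57 [ 0.4214 -0.0054  0.0772] [272. 135.]
nut 0.83 [0.5516 0.0573 0.0252] [268. 197.]
nut 0.75 [0.5957 0.302  0.0076] [371. 267.]
```

Run:
```python
import cv2,numpy as np
a=cv2.imread("pics/top0.png");cv2.imwrite("pics/topv.png",cv2.resize(a[90:330,120:400],None,fx=2.5,fy=2.5,interpolation=2))
b=cv2.imread("pics/scene0.png");cv2.imwrite("pics/scenev.png",cv2.resize(b[90:310,130:420],None,fx=2.7,fy=2.7,interpolation=2))
from h import *
for c in ("top","scene"):
    P=cloud(c,np.load(f"pics/{c}0.npy"))
    for n,l,h in (("plate",.093,.102),("pads",.103,.11),("post",.12,.134)):
        m=(P[...,2]>l)&(P[...,2]<h)&(P[...,0]>.35)&(P[...,0]<.85)&(abs(P[...,1])<.3)
        k,L,s,ce=cv2.connectedComponentsWithStats(m.astype(np.uint8))
        for i in range(1,k):
            if s[i,4]>8:
                q=P[L==i]; print(c,n,s[i,4],q.mean(0).round(4),q.min(0).round(3),q.max(0).round(3),ce[i].round())
```

```text
top plate 2507 [ 0.6104 -0.0022  0.0976] [ 0.436 -0.073  0.093] [0.694 0.157 0.102] [268. 174.]
top pads 139 [0.668  0.0976 0.1058] [0.653 0.083 0.103] [0.684 0.114 0.109] [225. 150.]
top pads 30 [ 0.6447 -0.0497  0.1045] [ 0.637 -0.058  0.103] [ 0.651 -0.042  0.107] [288. 159.]
top pads 188 [ 0.4962 -0.0261  0.1058] [ 0.478 -0.043  0.103] [ 0.513 -0.008  0.11 ] [280. 223.]
top post 49 [0.6812 0.1794 0.127 ] [0.669 0.174 0.12 ] [0.695 0.185 0.131] [188. 142.]
top post 47 [ 0.412  -0.012   0.1267] [ 0.408 -0.026  0.12 ] [0.417 0.    0.131] [275. 261.]
scene plate 36 [ 0.4154 -0.0133  0.0976] [ 0.409 -0.026  0.093] [ 0.419 -0.002  0.102] [271. 126.]
scene plate 57 [ 0.4534 -0.0209  0.0973] [ 0.435 -0.029  0.093] [ 0.473 -0.015  0.1  ] [259. 134.]
scene plate 2771 [0.6268 0.0074 0.0977] [ 0.477 -0.078  0.093] [0.694 0.157 0.102] [226. 188.]
scene plate 47 [0.686  0.1811 0.0977] [0.668 0.173 0.093] [0.695 0.185 0.102] [292. 245.]
scene pads 32 [ 0.4149 -0.0139  0.1068] [ 0.411 -0.027  0.103] [ 0.418 -0.001  0.11 ] [271. 122.]
scene pads 156 [ 0.4975 -0.0278  0.1057] [ 0.477 -0.045  0.103] [ 0.514 -0.011  0.108] [246. 140.]
scene pads 39 [ 0.6444 -0.0525  0.1042] [ 0.635 -0.061  0.103] [ 0.653 -0.045  0.106] [194. 178.]
scene pads 207 [0.6689 0.096  0.1059] [0.653 0.08  0.103] [0.684 0.111 0.109] [253. 216.]
scene pads 34 [0.6853 0.1813 0.1066] [0.669 0.173 0.103] [0.695 0.185 0.11 ] [293. 242.]
scene post 57 [ 0.4133 -0.0142  0.1254] [ 0.407 -0.027  0.12 ] [ 0.42  -0.002  0.129] [271. 115.]
scene post 101 [0.6833 0.18   0.1265] [0.669 0.174 0.12 ] [0.695 0.185 0.129] [293. 233.]
```

View pics/topv.png

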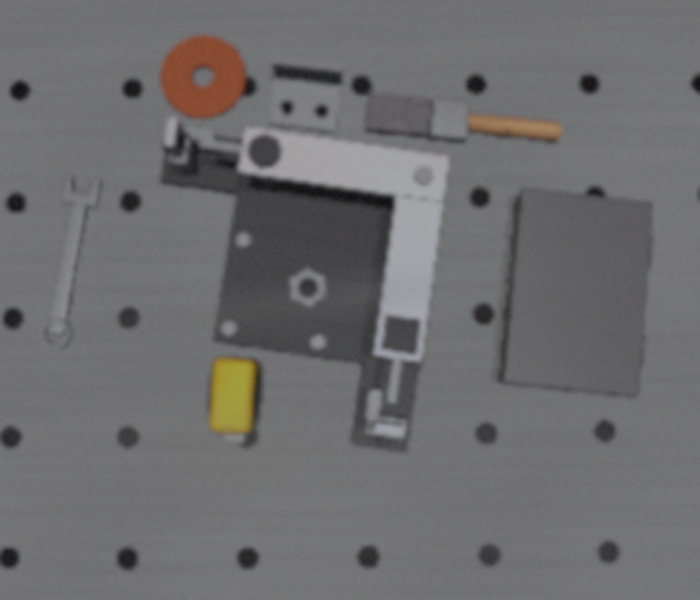

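View pics/scenev.png

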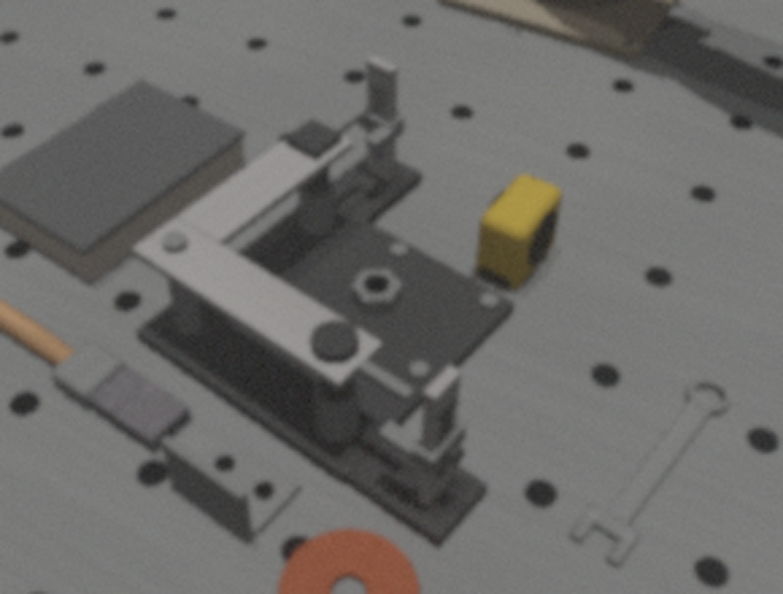

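The pictures show the round pad at top-camera pixel (225,150) and the square pad at (280,223). The tabs lie beside the pointer tips, on the +x side at the round corner and the +y side at the square one. Next I'll measure the tab heights.

Run:
```python
from h import *
E=np.array([.6447,-.051]); R=np.array([.6687,.0968]); S=np.array([.4970,-.0270])
print(np.linalg.norm(R-E),np.linalg.norm(S-E),(R-E)@(S-E)/.0225)
for c in ("top","scene"):
    P=cloud(c,np.load(f"pics/{c}0.npy")).reshape(-1,3)
    for n,Q in (("round",R),("square",S)):
        d=(Q-E)/np.linalg.norm(Q-E); l=np.array([d[1],-d[0]]); 
        if n=="square": l=l
        a=(P[:,:2]-E)@d; b=(P[:,:2]-E)@l
        m=(a>.195)&(a<.24)&(abs(b)<.03)&(P[:,2]>.05)&(P[:,2]<.115)
        print(c,n); q=np.c_[a,b,P[:,2]][m]*1000
        for z0 in range(56,104,3):
            s=q[(q[:,2]>=z0)&(q[:,2]<z0+3)]
            if len(s): print(z0,len(s),"a",s[:,0].min().round(),s[:,0].max().round(),"b",s[:,1].min().round(),s[:,1].max().round(),"med",np.median(s,0).round(1))
        t=q[(q[:,0]>200)&(q[:,0]<229)&(abs(q[:,1])>8)&(abs(q[:,1])<20)&(q[:,2]>62)&(q[:,2]<90)]
        print("tab",len(t),np.median(t,0).round(1),t.std(0).round(1),np.percentile(t[:,2],[10,25,50,75,90]).round(1))
        p=(a>.170)&(a<.211)&(abs(b)<.003)&(P[:,2]>.088)
        print("pointer z",p.sum(),(np.median(P[p,2])*1000).round(1))
```

```text
0.14973590083877678 0.14963719457407645 0.00010666666666715984
top round
56 1 a 230.0 230.0 b -18.0 -18.0 med [229.7 -17.8  57.7]
59 4 a 225.0 227.0 b -18.0 2.0 med [225.   -7.6  60.5]
62 1 a 225.0 225.0 b -13.0 -13.0 med [224.6 -13.4  64.4]
65 9 a 202.0 238.0 b -18.0 20.0 med [224.7   3.6  67.3]
68 18 a 205.0 233.0 b -18.0 20.0 med [219.8  11.7  69.8]
71 52 a 201.0 237.0 b -18.0 20.0 med [224.3  11.3  72.6]
74 25 a 208.0 239.0 b -18.0 18.0 med [227.2   3.4  75.1]
77 5 a 226.0 234.0 b -15.0 5.0 med [229.9 -12.6  78.5]
80 3 a 229.0 230.0 b -8.0 2.0 med [229.7  -2.8  81.5]
83 3 a 229.0 230.0 b -11.0 8.0 med [229.6   3.7  84.8]
86 3 a 229.0 236.0 b -13.0 5.0 med [229.6  -7.2  87.6]
89 2 a 230.0 233.0 b -13.0 9.0 med [231.4  -1.8  90.7]
92 4 a 201.0 230.0 b -13.0 11.0 med [229.6  -4.7  92.4]
95 15 a 195.0 230.0 b -11.0 3.0 med [203.3  -0.8  96.5]
98 16 a 196.0 237.0 b -13.0 3.0 med [207.9  -1.7  99.2]
101 4 a 230.0 234.0 b -13.0 9.0 med [230.2  -8.  102.1]
tab 64 [218.5  13.5  71.8] [ 8.5 11.2  2.4] [69.  70.9 71.8 73.3 74.8]
pointer z 43 97.8
top square
62 1 a 227.0 227.0 b 3.0 3.0 med 
[... 1999 characters left out ...]
8.0 med [221.6  13.8  72.7]
74 59 a 203.0 239.0 b -13.0 18.0 med [224.7  10.3  75.4]
77 21 a 227.0 240.0 b -19.0 19.0 med [231.7   4.4  78.5]
80 9 a 231.0 238.0 b -12.0 11.0 med [231.4   2.8  81.9]
83 15 a 230.0 237.0 b -14.0 12.0 med [231.9  -1.9  84.8]
86 8 a 231.0 237.0 b -13.0 12.0 med [231.6   0.9  87.7]
89 15 a 230.0 239.0 b -13.0 11.0 med [232.1   2.6  90.2]
92 17 a 197.0 234.0 b -12.0 11.0 med [230.7   1.2  94.1]
95 23 a 196.0 235.0 b -12.0 11.0 med [230.4   0.9  96.9]
98 20 a 197.0 239.0 b -12.0 11.0 med [ 2.114e+02 -2.000e-01  9.860e+01]
101 13 a 228.0 238.0 b -13.0 11.0 med [231.7   1.5 102.2]
tab 71 [220.8  12.9  73.9] [ 8.5 11.5  3.7] [66.6 71.  73.9 75.2 76.2]
pointer z 44 97.6
```

servo_tool:
  motion:
    - [0,-0.0258,0.0444,0,0,0,6.03]
    - [0,-0.0515,0.0888,0,0,0,12.06]
    - [0,-0.0773,0.1333,0,0,0,18.1]
    - [0,-0.103,0.1777,0,0,0,24.1]
    - [0,-0.1288,0.2221,0,0,0,30.1]
    - [0,-0.1545,0.2665,0,0,0,36.2]
    - [0,-0.1803,0.311,0,0,0,42.2]
    - [0,-0.206,0.3554,0,0,0,48.2]
    - [0,-0.2318,0.3998,0.01,0,0,54.3]
    - [0,-0.2575,0.4442,0.02,0,0,60.3]
    - [0,-0.2833,0.4886,0.03,0,0,66.3]
    - [0,-0.309,0.533,0.04,0,0,72.4]
    - [0,-0.3348,0.5775,0.055,0,0,78.4]
    - [0,-0.3605,0.6219,0.07,0,0,84.4]
    - [0,-0.3605,0.6219,0.08,0,0,84.4]
    - [0,-0.3605,0.6219,0.08,0,0,84.4]
    - [0,-0.3605,0.6219,0.08,0,0,84.4]
  grip_force: 40

```text
clock: 3.12
position: [0.6685, 0.0988, 0.1519]
ee_rot: [0.997, -0.079, 0.0, -0.001]
ft_force: [-0.4, 0.2, 0.6]
grip_width: 0.003
```

Run:
```python
from h import *
from scipy.spatial.transform import Rotation as Ro
o=monitor.get_obs(); print(o["clock"],o["position"],o["ft_force"],o["grip_width"]); print(Ro.from_quat(o["ee_rot"]).as_matrix().round(3)); print(o["joint_pos"])
im,D=eyes.camera("scene"); cv2.imwrite("pics/s1.png",im); cv2.imwrite("pics/s1v.png",cv2.resize(im[40:310,130:420],None,fx=2.2,fy=2.2,interpolation=2))
```

```text
3.125 [0.66852025 0.09880466 0.15193096] [-0.40228003  0.2304776   0.56391847] 0.0034748639952104443
[[ 0.988 -0.157  0.   ]
 [-0.157 -0.988  0.001]
 [ 0.    -0.001 -1.   ]]
[-0.55931147  0.52392153  0.48969222  1.43545726 -0.25221766  1.24392681
 -0.20234396]
```

View pics/s1v.png

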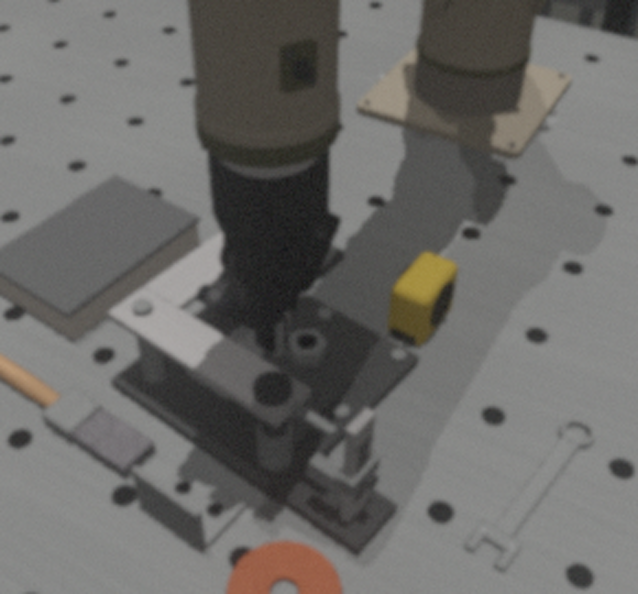

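The fingertips are over the round pad (crop (270,385)), with the tips at about (270,345). That matches the 46 mm gap, so I'll press part-way and check the pointer.

servo_tool:
  motion:
    - [0,0,0,0.02,0,0,0]
    - [0,0,0,0.038,0,0,0]
    - [0,0,0,0.044,0,0,0]
    - [0,0,0,0.049,0,0,0]
    - [0,0,0,0.054,0,0,0]
    - [0,0,0,0.058,0,0,0]
    - [0,0,0,0.06,0,0,0]
    - [0,0,0,0.06,0,0,0]

```text
clock: 4.18
position: [0.6695, 0.0975, 0.0926]
ee_rot: [0.997, -0.08, 0.001, -0.001]
ft_force: [-2.8, 0.6, 7.6]
grip_width: 0.001
```

```bash
cat > look.py <<'E'
from h import *
import sys
n,tag=sys.argv[1:3]
E=np.array([.6447,-.051]); Q=np.array({"round":[.6687,.0968],"square":[.4970,-.0270]}[n])
d=(Q-E)/np.linalg.norm(Q-E); l=np.array([d[1],-d[0]])
o=monitor.get_obs(); print(o["clock"],o["position"].round(4),o["ft_force"].round(2))
for c in ("scene","top"):
    im,D=eyes.camera(c); cv2.imwrite(f"pics/{tag}{c}.png",im)
    u,v=map(int,w2pix(c,[*(E+.205*d),.08])); cv2.imwrite(f"pics/{tag}{c}v.png",cv2.resize(im[max(0,v-40):v+40,max(0,u-50):u+50],None,fx=5,fy=5,interpolation=2))
    P=cloud(c,D).reshape(-1,3); a=(P[:,:2]-E)@d; b=(P[:,:2]-E)@l
    m=(a>.172)&(a<.214)&(abs(b)<.0045)&(P[:,2]>.05); q=np.c_[a,P[:,2]][m]
    for lo in (.172,.182,.192,.202):
        s=q[(q[:,0]>=lo)&(q[:,0]<lo+.011)]; print(c,lo,len(s),(np.median(s,0)*1000).round(1) if len(s) else "")
    for _ in range(2):
        p=np.polyfit(q[:,0]-.212,q[:,1],1); r=abs(np.polyval(p,q[:,0]-.212)-q[:,1]); q=q[r<max(.003,1.5*np.median(r))]
    t=(a>.203)&(a<.226)&(b>.009)&(b<.018)&(abs(P[:,2]-.0735)<.007)
    print(c,"tip z",p[1]*1000,"slope",p[0],"n",len(q),"tab",np.median(P[t,2])*1000)
E
python3 look.py round r1
```

```text
4.175 [0.6695 0.0975 0.0926] [-2.85  0.63  7.57]
scene 0.172 42 [179.3  86.9]
scene 0.182 415 [190.4 313.7]
scene 0.192 383 [200.9 426.1]
scene 0.202 64 [202.5 413. ]
scene tip z 551.2647028397591 slope 11.13812478701259 n 437 tab 71.95522874383256
top 0.172 49 [177.8 481.7]
top 0.182 39 [187.1 486.4]
top 0.192 30 [196.5 485.9]
top 0.202 0 
top tip z 489.86287171386425 slope 0.21924057853384443 n 92 tab nan
  return _methods._mean(a, axis=axis, dtype=dtype,
  ret = ret.dtype.type(ret / rcount)
```

Arm points got into the fit, so I'll limit heights to below 105 mm and reuse the helper.

```bash
sed -i 's/&(P\[:,2\]>.05); q/\&(P[:,2]>.05)\&(P[:,2]<.1); q/' look.py; python3 look.py round r1 2>/dev/null | grep -v Warn
```

```text
4.275 [0.6696 0.0974 0.0928] [-3.11  0.57  7.74]
scene 0.172 34 [177.3  86.8]
scene 0.182 33 [187.1  85.7]
scene 0.192 36 [197.3  84.9]
scene 0.202 29 [206.7  84.5]
scene tip z 83.57099993783112 slope -0.09276400756971351 n 102 tab 72.00055335777813
top 0.172 0 
top 0.182 0 
top 0.192 0 
top 0.202 0
```

View pics/r1scenev.png

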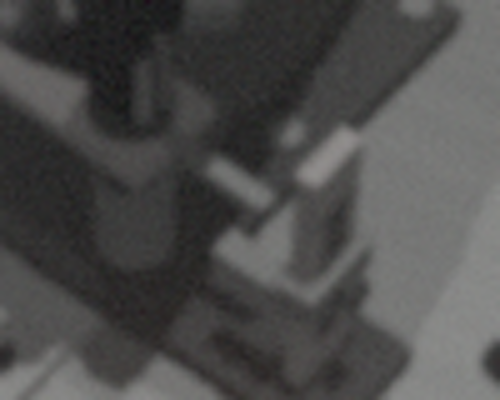

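The pointer tip (crop (265,190)) is still above the tab (235,245), at about 84 mm against 72 mm. I need about 8 mm more of pad travel.

servo_tool:
  motion:
    - [0,0,0,0.003,0,0,0]
    - [0,0,0,0.006,0,0,0]
    - [0,0,0,0.007,0,0,0]
    - [0,0,0,0.007,0,0,0]

```text
clock: 4.88
position: [0.6698, 0.0973, 0.0861]
ee_rot: [0.997, -0.08, 0.001, -0.0]
ft_force: [-2.1, -0.2, 10.4]
grip_width: -0.002
```

```bash
python3 look.py round r2 2>/dev/null
```

```text
4.875 [0.6698 0.0973 0.0861] [-2.13 -0.18 10.36]
scene 0.172 36 [177.5  79.3]
scene 0.182 33 [187.4  78.4]
scene 0.192 35 [197.5  77. ]
scene 0.202 27 [206.   76.1]
scene tip z 75.49834292458345 slope -0.1137579775113944 n 103 tab 72.05394382988015
top 0.172 0 
top 0.182 0 
top 0.192 0 
top 0.202 0
```

View pics/r2scenev.png

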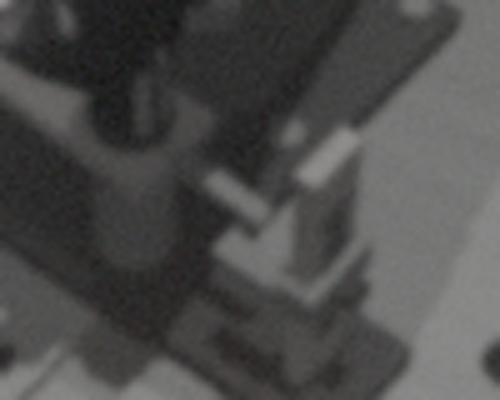

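The tip at (265,215) is now about 3.5 mm above the tab. I'll go 2.5 mm further and hold.

servo_tool:
  motion:
    - [0,0,0,0.0015,0,0,0]
    - [0,0,0,0.0025,0,0,0]
    - [0,0,0,0.0025,0,0,0]
    - [0,0,0,0.0025,0,0,0]
    - [0,0,0,0.0025,0,0,0]
    - [0,0,0,0.0025,0,0,0]
    - [0,0,0,0.0025,0,0,0]
    - [0,0,0,0.0025,0,0,0]

```text
clock: 5.98
position: [0.6699, 0.0971, 0.0839]
ee_rot: [0.997, -0.08, 0.001, -0.0]
ft_force: [-3.4, -0.5, 11.4]
grip_width: 0.0
```

```bash
python3 look.py round r3 2>/dev/null
```

```text
5.975 [0.6699 0.0971 0.0839] [-3.41 -0.5  11.39]
scene 0.172 34 [177.3  77.2]
scene 0.182 30 [187.1  76.1]
scene 0.192 34 [197.7  74.3]
scene 0.202 25 [206.4  73.5]
scene tip z 72.59142154043909 slope -0.1279115713412953 n 100 tab 71.75468157712062
top 0.172 0 
top 0.182 0 
top 0.192 0 
top 0.202 0
```

View pics/r3scenev.png

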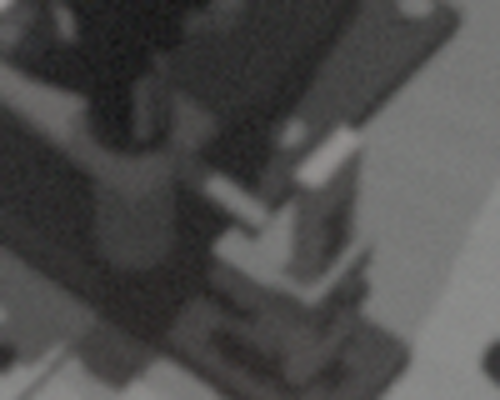

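The tip (265,222) is level with the tab at about 72.5 against 72 mm, and has been in the band for about 1 s. I'll release now.

servo_tool:
  motion:
    - [0,0,0,0,0,0,0]
    - [0,0,0,0,0,0,0]
    - [0,0,0,-0.01,0,0,0]
    - [0,0,0,-0.02,0,0,0]
    - [0,0,0,-0.035,0,0,0]
    - [0,0,0,-0.055,0,0,0]
    - [0,0,0,-0.068,0,0,0]
    - [0,0,0,-0.068,0,0,0]
    - [0,0,0,-0.068,0,0,0]
    - [0,0,0,-0.068,0,0,0]
    - [0,0,0,-0.068,0,0,0]

```text
clock: 7.45
position: [0.6685, 0.0972, 0.1492]
ee_rot: [0.997, -0.08, -0.0, 0.0]
ft_force: [-0.1, 0.0, -0.1]
grip_width: -0.002
```

```bash
python3 look.py round r4 2>/dev/null
```

```text
7.45 [0.6685 0.0972 0.1492] [-0.05  0.02 -0.11]
scene 0.172 30 [177.2  97.6]
scene 0.182 27 [187.5  97.7]
scene 0.192 34 [197.5  97.9]
scene 0.202 35 [206.5  97.6]
scene tip z 97.59346660083364 slope 0.004721401003324392 n 98 tab 72.09520490541657
top 0.172 0 
top 0.182 0 
top 0.192 0 
top 0.202 0
```

The round corner is back at rest, with its tip at 97.6 mm and the rider unmoved. Next is the square pad.

servo_tool:
  motion:
    - [0,-0.025,0.025,0,0,0,0]
    - [0,-0.051,0.05,0,0,0,0]
    - [0,-0.076,0.075,0,0,0,0]
    - [0,-0.101,0.1,0,0,0,0]
    - [0,-0.127,0.125,0,0,0,0]
    - [0,-0.152,0.1496,0,0,0,0]
    - [0,-0.152,0.1496,0.01,0,0,0]
    - [0,-0.152,0.1496,0.015,0,0,0]
    - [0,-0.152,0.1496,0.015,0,0,0]

```text
clock: 8.68
position: [0.4951, -0.0256, 0.1343]
ee_rot: [0.997, -0.079, -0.0, 0.0]
ft_force: [0.4, 0.1, 0.1]
grip_width: -0.004
```

```bash
python3 look.py square q0 2>/dev/null; python3 -c "
import cv2
a=cv2.imread('pics/q0scene.png')[90:240,170:370];cv2.imwrite('pics/q0v.png',cv2.resize(a,None,fx=3,fy=3,interpolation=2))"
```

```text
8.675 [ 0.4951 -0.0256  0.1343] [0.41 0.1  0.12]
scene 0.172 14 [179.2  97.8]
scene 0.182 18 [187.3  97.6]
scene 0.192 16 [197.5  98.1]
scene 0.202 15 [206.9  96.6]
scene tip z 97.04979582089206 slope -0.02577337390559238 n 49 tab 74.29758480923748
top 0.172 0 
top 0.182 0 
top 0.192 0 
top 0.202 0
```

View pics/q0v.png

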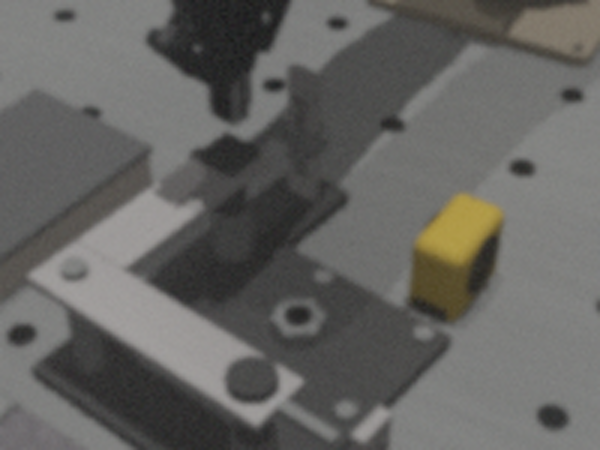

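The fingertips (235,120) are right over the square pad (225,150). I'll press part-way.

servo_tool:
  motion:
    - [0,0,0,0.015,0,0,0]
    - [0,0,0,0.025,0,0,0]
    - [0,0,0,0.031,0,0,0]
    - [0,0,0,0.037,0,0,0]
    - [0,0,0,0.041,0,0,0]
    - [0,0,0,0.043,0,0,0]
    - [0,0,0,0.043,0,0,0]

```text
clock: 9.65
position: [0.4942, -0.0261, 0.0917]
ee_rot: [0.997, -0.08, -0.001, -0.0]
ft_force: [-6.3, 1.1, 9.1]
grip_width: 0.001
```

```bash
python3 look.py square q1 2>/dev/null
```

```text
9.65 [ 0.4942 -0.0261  0.0917] [-6.29  1.08  9.09]
scene 0.172 10 [179.6  84.8]
scene 0.182 15 [188.6  84.4]
scene 0.192 13 [198.1  83.5]
scene 0.202 13 [207.9  83.2]
scene tip z 82.341287916646 slope -0.08196553711934787 n 41 tab 74.12201386085607
top 0.172 0 
top 0.182 0 
top 0.192 0 
top 0.202 0
```

View pics/q1scenev.png

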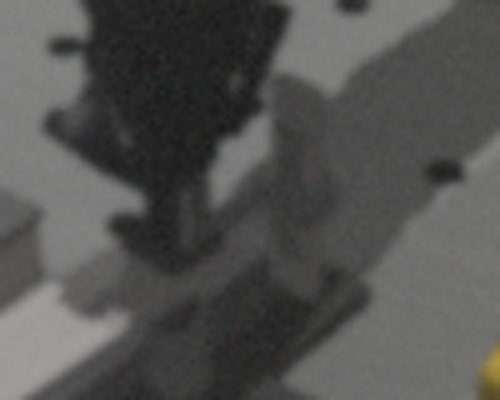

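The tip is at about 82.4 mm, roughly 8 mm above the tab at 74.1–74.8 mm. I'll go 6 mm further and hold.

servo_tool:
  motion:
    - [0,0,0,0.002,0,0,0]
    - [0,0,0,0.004,0,0,0]
    - [0,0,0,0.006,0,0,0]
    - [0,0,0,0.006,0,0,0]
    - [0,0,0,0.006,0,0,0]

```text
clock: 10.38
position: [0.4944, -0.0261, 0.086]
ee_rot: [0.997, -0.08, -0.001, -0.0]
ft_force: [-6.9, 1.3, 9.7]
grip_width: 0.0
```

```bash
python3 look.py square q2 2>/dev/null
```

```text
10.375 [ 0.4944 -0.0261  0.086 ] [-6.89  1.29  9.71]
scene 0.172 11 [179.   79.2]
scene 0.182 13 [188.7  78.8]
scene 0.192 14 [196.4  77.2]
scene 0.202 14 [207.3  75.9]
scene tip z 75.53849932628816 slope -0.11898592346251227 n 40 tab 74.47623340701666
top 0.172 0 
top 0.182 0 
top 0.192 0 
top 0.202 0
```

servo_tool:
  motion:
    - [0,0,0,0.0005,0,0,0]
    - [0,0,0,0.0005,0,0,0]
    - [0,0,0,0.0005,0,0,0]
    - [0,0,0,0.0005,0,0,0]
    - [0,0,0,0.0005,0,0,0]
    - [0,0,0,0.0005,0,0,0]
    - [0,0,0,0.0005,0,0,0]
    - [0,0,0,0.0005,0,0,0]

```text
clock: 11.48
position: [0.4945, -0.0261, 0.0855]
ee_rot: [0.997, -0.08, -0.001, -0.0]
ft_force: [-5.9, 1.6, 10.3]
grip_width: -0.002
```

```bash
python3 look.py square q3 2>/dev/null
```

```text
11.475 [ 0.4945 -0.0261  0.0855] [-5.9   1.58 10.31]
scene 0.172 11 [180.   78.6]
scene 0.182 15 [185.3  78. ]
scene 0.192 15 [197.8  76.5]
scene 0.202 13 [205.9  76.1]
scene tip z 75.24000398738602 slope -0.1012872875720267 n 43 tab 75.01402383928482
top 0.172 0 
top 0.182 0 
top 0.192 0 
top 0.202 0
```

View pics/q3scenev.png

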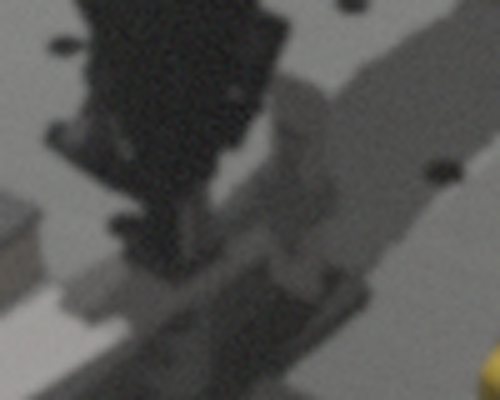

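The pointer tip (260,240) meets the tab (280,258) at about 75.2 against 75.0 mm, and has been held for more than 1 s. I'll release it and move clear.

servo_tool:
  motion:
    - [0,0,0,-0.01,0,0,0]
    - [0,0,0,-0.02,0,0,0]
    - [0,0,0,-0.035,0,0,0]
    - [0,0,0,-0.06,0,0,0]
    - [0,0,0,-0.09,0,0,0]
    - [0,0,0,-0.12,0,0,0]
    - [0,0,0,-0.12,0,0,0]
    - [0,0,0,-0.12,0,0,0]

```text
clock: 12.58
position: [0.4948, -0.0262, 0.2051]
ee_rot: [0.997, -0.08, -0.0, -0.0]
ft_force: [0.4, 0.1, -0.2]
grip_width: -0.0
```

```bash
python3 look.py square q4 2>/dev/null|grep -v top; python3 look.py round q5 2>/dev/null|grep -v top; python3 -c "
import cv2
a=cv2.imread('pics/q5scene.png')[60:330,120:420];cv2.imwrite('pics/endv.png',cv2.resize(a,None,fx=2.2,fy=2.2,interpolation=2))"
```

```text
12.575 [ 0.4948 -0.0262  0.2051] [ 0.39  0.09 -0.2 ]
scene 0.172 12 [177.5  98.1]
scene 0.182 14 [186.6  96.6]
scene 0.192 16 [197.7  97.4]
scene 0.202 15 [207.5  97.5]
scene tip z 97.13213252349433 slope -0.0023566141082729565 n 45 tab 74.04182787607702
12.675 [ 0.4944 -0.0263  0.2045] [ 0.01 -0.53 -0.36]
scene 0.172 33 [177.8  98.1]
scene 0.182 34 [187.8  97.8]
scene 0.192 34 [197.3  97.4]
scene 0.202 30 [206.6  97.3]
scene tip z 97.21932623569174 slope -0.016962683067620297 n 100 tab 71.7735060859954
```

View pics/endv.png

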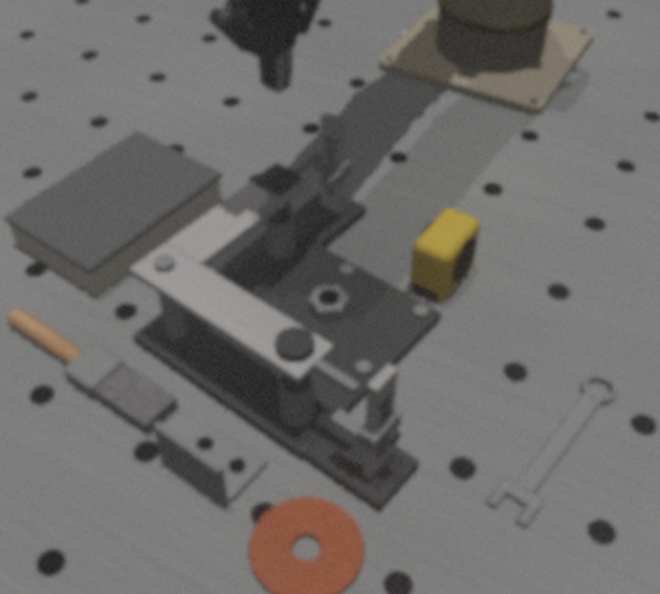

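The arm is clear (fingertips at (275,85)), both pointers are back up, and everything else is where it was. I'll hand the job in.

```bash
python3 -c "
from workcell import ticket; print(ticket.hand_in())"
```

```text
the job is handed in; nothing more can be done
None
```

I pressed both pads to their marks in order, round then square, let each spring back, and handed the job in at about 12.7 s of the 48 s allowed. The hand-in reports no verdict.

| Corner | Pointer tip when held | Tab height | Time held | Tip after release |
|---|---|---|---|---|
| Round | about 72.6 mm | about 72 mm | over 0.8 s | 97.2–97.6 mm |
| Square | about 75.2 mm | 74–75 mm | over 1 s | about 97.1 mm |

- **Last checks:** Both pointers are within 1 mm of their measured rest height of about 97.7 mm. The tabs read the same height as before the presses. The loose things look undisturbed in the last picture, though I did not measure their positions again. The wrist force is near zero and the arm is clear.
- **Disagreement:** The pointers went down about 3–5 mm less than the tool's own descent predicted at both corners. I went by the scene camera's depth reading of pointer and tab, and the lower press forces agreed with it.
- **Failed checks:** The top camera gave no pointer reading because the arm blocked its view, so the heights rest on the scene camera alone. The first pointer fit picked up parts of the arm, so I corrected it and repeated it before using it.

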